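# Shift the flasks along the hotplate and start the heat

### The arm

A 6-joint arm with a two-finger parallel gripper is mounted at the origin on a cart in front of the work surface, level with it; the furniture and walls round the work are solid. World frame = base frame: x ahead of the robot, y to its left, z up, the work surface at z = 0. Lengths are in m, angles in degrees, forces in N, time in s.
With the tool pointing down it reaches from about 0.3 to 0.75 m from the base axis. Payload 8.5 kg.
Tool frame: the origin (TCP) lies midway between the tips of the shut fingers; the grasp point (between the pads) lies 19 mm behind it; z points along the fingers, y is the line along which they close (so a half turn about z gives the same grasp; the last joint's range is limited). The gripper opens to 85 mm and grips with 20 to 120 N. Pads are 22 mm wide; open, the fingers measure 114 mm over their backs; the gripper's body (76 mm by 85 mm) begins 54 mm behind the grasp point. The pads swing forward as they close: fully open they stand 13 mm farther back than shut.
Start: joints at [63.409, 21.807, 74.336, -0, 83.858, -12.336], TCP at [0.135, 0.533, 0.231] pointing down, gripper open.
Joint ranges: [-178.18, 178.18], [-50.72, 133.34], [12.68, 142.11], [-81.47, 261.47], [9.98, 163.14], [-165.26, 165.26]. Speed limits (degrees/s): [136.94, 136.94, 180, 180, 180, 180].

### API

Orientations are given as a 3x3 rotation matrix whose columns are the frame's x, y, z axes.
In Python, from rig import env gives the robot as it stands. The module is installed in compiled form; this text tells all that it offers.
- The arm moves only by the tool jog_arm, never from a script. Its argument "targets" is a list of rows, each a list of 6 numbers: the shift along the tool's x, y, z in cm, then the turn, a rotation vector about the tool's x, y, z in degrees. A call has 1 to 8 rows; each row is the pose to reach, as a shift and turn from the pose commanded when the call began, along the tool's axes at that moment; what a row does not reach only later rows make up. A row lasts 1/12 s, in which the tool goes at most 41.7 mm and 7.16 degrees, less where a joint would pass 70% of its speed; a pose out of reach is approached as far as the arm can. A call with a gripper value outside its range is refused whole. "hand" is the opening, from 0 (shut) to 1 (fully open), set as the call begins (left out, the last holds). The fingers move at their own pace and stop on an object; "newtons" is the grip in N (left out, the last holds). Time passes only in rows, so rows that repeat a pose let the fingers close. It gives the time, the measured TCP pose, the force, the opening and the grip force at its end, in the units of the state.
- env.observe(): the state, without advancing time (a new reading comes with each control period).
- env.get_image(name): name is "scene" or "top" or "wrist"; returns a dict with "frame" (400x640x3 uint8, red, green, blue), "depth" (400x640 float32, m along the optical axis (not along the pixel's ray), 0 where there is no reading), "fovy" (degrees; the focal length in pixels is half the picture's height over the tangent of half this angle, whatever the lens; pixels are square), "cx", "cy" (the principal point, pixels), "k1" (the pictures are not rectified: a ray, as slopes to the right and down, at radius r is drawn at 1 + k1 r^2 times it, then the intrinsics apply), "cam_to_world" (4x4, takes a point from camera to world coordinates). Camera axes: x right, y down, z forward; pixel columns grow to the right and rows downward; lengths in m; the calibration is good to about 2 mm. A picture is of the moment at which its call begins.
- env.close_job(): hands the job in; it is judged then, once.
Trained networks look in the newest picture that a camera, given by its name, has taken for a name from the list of things; names that differ only in an ending like _2 or _b are one class to them, and where a whole thing is asked for, a point or a joint stands for the part that bears it (a point fixed in the world has none). Each returns a list of dicts, best first, with "score" (0 to 1); they miss things now and then, are a little off and sometimes report something else, mostly with a low value. They report only what shows in the picture. A call takes as long as a camera call. They do not tell look-alikes from the thing itself.
- env.regions_of(camera, target): "pixels" (400x640 bool, what is visible of it) and "point" ([row, column] in pixels, amid what is visible of it).
The state is a dict: "time_s": time; "q": joint angles; "qvel": joint speeds; "joint_efforts": joint torques, N m; "position": TCP position; "tool_rot": TCP orientation; "ft_force": force on the tool from outside, world axes, zero at the start; "wrist_torque": the same for the moment, N m; "grip_width": finger opening in m; "gripper_force": force on a finger pad.
Only numpy, scipy, OpenCV 4.12 (cv2) and the standard library are available. Lean on these libraries where they do the work, as an engineer would, in place of code of your own. Each camera call takes 0.05 s, during which the arm holds its last target. There are 200 camera calls.

### The job

The blue-capped flask is finished: slide it off the heated place (red ring) to the cooling place with the blue ring, then slide the waiting red-capped flask onto the red ring and, once it stands there, turn the heat knob clockwise to its stop. The flasks are full, so keep them upright and flat on the plate all the way, never lifted, and do not let them knock together; each must end centred in its ring, nested in the wire rail behind it. Leave the bottles and the timer on the bench alone.

Things in the scene. Friction and masses are not known exactly. Their poses are not given: they have to be found in the camera images.
- hotplate: white hotplate, fixed; flat black top 85 mm above the bench, x -160 to 62 mm, y +-170 mm. Origin: on the bench under the middle place; x to its back, y to its left. Places: x 0, y -112, 0, 112 mm. Behind each, 12 mm over the top, a 6 mm wire rail in a 46 mm radius arc, 52 deg either side of +x. Flasks leave and enter by the front (-x); at x -100 one passes 18 mm clear of a parked one
- ring_red: red ring printed on the hotplate's black top, 89 mm inside, 101 mm outside diameter: the heated place. Origin: its centre, level with the top (85 mm above the bench); a flask nested in the rail stands within 2 mm of it. Which place bears which ring differs from run to run
- ring_blue: blue ring printed on the hotplate's black top, 89 mm inside, 101 mm outside diameter: the cooling place. Origin: its centre, level with the top (85 mm above the bench); a flask nested in the rail stands within 2 mm of it. Which place bears which ring differs from run to run
- ring_white: white ring printed on the hotplate's black top, 89 mm inside, 101 mm outside diameter: the waiting place. Origin: its centre, level with the top (85 mm above the bench); a flask nested in the rail stands within 2 mm of it. Which place bears which ring differs from run to run
- flask_blue: conical flask of amber glass with a blue screw cap, loose, about 0.3 kg: base 82 mm in diameter (lowest 11 mm straight), tapering to a 31 mm neck, 120 mm tall. The ribbed cap, 42 mm in diameter, spans 92 to 120 mm above the base and is fast. Its smooth base slides easily. Origin: centre of the underside, z along its axis; round, its yaw means nothing. It starts in the red ring
- flask_red: conical flask of amber glass with a red screw cap, loose, about 0.3 kg: base 82 mm in diameter (lowest 11 mm straight), tapering to a 31 mm neck, 120 mm tall. The ribbed cap, 42 mm in diameter, spans 92 to 120 mm above the base and is fast. Its smooth base slides easily. Origin: centre of the underside, z along its axis; round, its yaw means nothing. It starts in the white ring
- heat (a joint): angle of the hotplate's heat knob, rad: 0 is off (it starts between 0 and 0.15), 1.3 is full heat, its clockwise stop (seen from above)
- wash_bottle: blue wash bottle, 51 mm in diameter, 105 mm tall, standing on the bench; bystander, not to be moved. Origin: centre of its underside
- squeeze_bottle: white squeeze bottle with a red band, 43 mm in diameter, 125 mm tall, standing on the bench; bystander. Origin: centre of its underside
- dropper: small amber dropper bottle with a black cap, 31 mm in diameter, 72 mm tall, standing on the bench; bystander. Origin: centre of its underside
- timer: white bench timer, 37 x 68 x 49 mm, standing on the bench; bystander. Origin: centre of its underside
- heat_grip (a point): grip point of the heat knob, on its axis, at the front right of the hotplate, 117 mm above the bench: a black knob with an upright bar 34 mm long, 14 mm thick, that rises from 92 to 124 mm; at joint value 0 the bar lies along the hotplate's x axis, pointer to the front. The point turns with the bar, clockwise from above as the value grows
Things that resemble listed ones, but are neither listed nor needed, are in the scene too. Leave any turquoise look-alike of the flask_blue alone.

How it is judged (in metres and radians):
On the way, in this order (a step that is already met when the one before it is completed fails the run):
1. the blue-capped flask stands in the blue ring, the heat still off (horizontal distance between flask_blue and ring_blue below 0.007 m and linear speed of flask_blue below 0.02 m/s and angle between flask_blue's own z axis and vertical below 0.06 rad and value of joint heat below 0.4 rad), for 0.2 s.
2. the red-capped flask stands in the red ring, the heat still off (horizontal distance between flask_red and ring_red below 0.007 m and linear speed of flask_red below 0.02 m/s and angle between flask_red's own z axis and vertical below 0.06 rad and value of joint heat below 0.4 rad), for 0.2 s.
3. the heat knob is turned clockwise to its stop (value of joint heat above 1.15 rad), for 0.2 s.
At the end, for the whole second after the job is handed in: Both flasks stand upright and at rest on the hotplate, each with its centre within 7 mm of the centre of the ring of its cap's colour, and the heat knob is at its clockwise stop (above 1.15 rad) (horizontal distance between flask_blue and ring_blue below 0.007 m and linear speed of each of flask_blue, flask_red below 0.02 m/s and angle between each of flask_blue, flask_red's own z axis and vertical below 0.06 rad and z of each of flask_blue, flask_red in the frame of hotplate below 0.088 m and horizontal distance between flask_red and ring_red below 0.007 m and value of joint heat above 1.15 rad); the robot touches nothing.
It fails at once if a flask is lifted off the plate (its base 5 mm or more above the top) or slid off its edge (z of any of flask_blue, flask_red in the frame of hotplate above 0.09 m or z of any of flask_blue, flask_red in the frame of hotplate below 0.079 m).
It fails at once if a flask is tipped more than 0.2 rad (angle between any of flask_blue, flask_red's own z axis and vertical above 0.2 rad).
It fails at once if the flasks knock together (more than 2 N) (contact force between flask_blue and flask_red above 2 N).
It fails at once if the heat is turned up (beyond 0.4 rad) while the red-capped flask is not in the red ring (15 mm or more off) (value of joint heat above 0.4 rad and horizontal distance between flask_red and ring_red above 0.015 m).
It fails at once if a bottle or the timer on the bench is moved more than 20 mm (distance of any of wash_bottle, squeeze_bottle, dropper, timer from where it was at the start of the episode above 0.02 m).
It also fails if it takes over 64 s, if anything falls off the work surface, if the arm or the gripper's body presses on something with over 40 N, if the wrist force passes 120 N, or if a joint passes its speed limit or range.

## Working session

There is one attempt and no reset: what is moved stays moved. The work goes in short steps, Python scripts to look and compute and a tool call to move; the robot and the scene stay as the last step left them, time stands still between calls to the robot, and variables do not carry over. Pictures are saved under pics/ and viewed, at most 10 in all, crops included, and the job is handed in when it is done.

Besides the shell and the picture viewer there is one more tool, called after ">>>" by a JSON object that holds its "fn" and its "kwargs", one argument or row to a line. jog_arm: Moves the arm, as the interface text tells. Its arguments: {"type":"object","properties":{"targets":{"type":"array","items":{"type":"array","items":{"type":"number"}}},"hand":{"type":"number"},"newtons":{"type":"number"}},"required":["targets"]}

```bash
mkdir -p pics
cat > h.py <<'E'
import numpy as np, cv2
from rig import env
def cam(n): return env.get_image(n)
def f_(im): return 200/np.tan(np.radians(im["fovy"]/2))
def ray(im,rc):
    f=f_(im); d=np.array([(rc[1]-im["cx"])/f,(rc[0]-im["cy"])/f]); u=d.copy()
    for _ in range(20): u=d/(1+im["k1"]*(u@u))
    T=np.array(im["cam_to_world"]); return T[:3,3],T[:3,:3]@np.array([u[0],u[1],1])
def atz(im,rc,z):
    o,d=ray(im,rc); return o+d*(z-o[2])/d[2]
def proj(im,p):
    T=np.array(im["cam_to_world"]); c=T[:3,:3].T@(np.array(p)-T[:3,3]); u=c[:2]/c[2]; u=u*(1+im["k1"]*(u@u))
    return np.array([im["cy"]+u[1]*f_(im),im["cx"]+u[0]*f_(im)])
def dep(im,rc):
    z=im["depth"][int(rc[0]),int(rc[1])]; o,d=ray(im,rc); return o+d*z
def save(im,n): cv2.imwrite("pics/"+n,im["frame"][:,:,::-1])
E
python3 - <<'E'
from h import *
np.set_printoptions(precision=4,suppress=True)
for n in ["scene","top"]:
    im=cam(n); save(im,n+"0.png"); print(n,np.array(im["cam_to_world"])[:3,3])
    for t in ["ring_red","ring_blue","ring_white","flask_blue","flask_red","heat_grip","hotplate","wash_bottle","squeeze_bottle","dropper","timer"]:
        for r in env.regions_of(n,t)[:3]:
            if r["score"]>.2:
                p=r["point"]; print(t,round(r["score"],2),np.round(p),r["pixels"].sum(),dep(im,p))
E
```

```text
scene [0.0708 0.4321 0.8425]
ring_red 0.61 [186. 293.] 292 [0.6077 0.1394 0.0856]
ring_red 0.41 [166. 282.] 1072 [0.6295 0.1487 0.1515]
ring_blue 0.67 [195. 248.] 886 [0.6511 0.2462 0.0876]
ring_blue 0.31 [284. 223.] 653 [0.4712 0.4097 0.0954]
ring_white 0.61 [165. 309.] 60 [0.643  0.0622 0.0843]
flask_blue 0.78 [166. 283.] 1042 [0.6289 0.1479 0.1515]
flask_blue 0.73 [193. 434.] 989 [ 0.378  -0.1364  0.0756]
flask_red 0.95 [150. 323.] 1037 [0.6164 0.0356 0.1449]
flask_red 0.55 [199. 362.] 221 [0.455  0.0401 0.1124]
flask_red 0.37 [229. 181.] 753 [0.6655 0.4218 0.0819]
heat_grip 0.45 [202. 366.] 203 [0.4373 0.0421 0.1218]
heat_grip 0.4 [165. 308.] 137 [0.6455 0.0661 0.0835]
hotplate 0.74 [330. 250.] 690 [0.3748 0.4117 0.034 ]
hotplate 0.56 [216. 305.] 11305 [0.512  0.1694 0.087 ]
hotplate 0.54 [168. 282.] 1084 [0.6297 0.1503 0.1417]
wash_bottle 0.8 [228. 185.] 747 [0.6664 0.413  0.0745]
squeeze_bottle 0.62 [282. 222.] 668 [0.4742 0.4097 0.1032]
squeeze_bottle 0.49 [229. 184.] 708 [0.6679 0.4156 0.0716]
dropper 0.72 [329. 254.] 679 [0.3717 0.4045 0.0362]
dropper 0.67 [169. 446.] 209 [ 
[... 322 characters left out ...]
_blue 0.93 [258. 401.] 514 [ 0.3896 -0.1322  0.0704]
flask_blue 0.92 [180. 313.] 510 [0.6265 0.1372 0.1576]
flask_red 0.97 [179. 352.] 546 [0.6188 0.0242 0.2009]
heat_grip 0.5 [242. 345.] 121 [0.4404 0.0431 0.1195]
heat_grip 0.47 [168. 230.] 304 [0.6785 0.4046 0.0899]
hotplate 0.95 [213. 317.] 7466 [0.5335 0.1278 0.0855]
hotplate 0.62 [169. 229.] 241 [0.6744 0.4058 0.1001]
wash_bottle 0.75 [170. 229.] 286 [0.6721 0.4078 0.0945]
wash_bottle 0.64 [187. 320.] 187 [0.6124 0.1174 0.1065]
squeeze_bottle 0.72 [226. 230.] 224 [0.4934 0.3967 0.1017]
dropper 0.7 [177. 352.] 543 [0.6231 0.0242 0.2092]
dropper 0.4 [252. 438.] 71 [ 0.4098 -0.2492  0.0708]
timer 0.65 [262. 233.] 238 [0.3807 0.3988 0.0486]
```

```bash
python3 -c "
from rig import env
print(env.observe())"
```

```text
{'time_s': 1.2, 'q': array([ 6.34087951e+01,  2.18069841e+01,  7.43353717e+01,  5.90905289e-04,
        8.38606588e+01, -1.23344913e+01]), 'qvel': array([-0.13931974,  0.09923137, -0.04936174,  0.0779719 , -0.02107571,
        0.0311312 ]), 'joint_efforts': array([ 5.93610803e-04, -4.48334563e+01, -2.31469917e+01, -1.22148490e-04,
        4.83390522e-04, -6.19674756e-05]), 'position': array([0.13542205, 0.53303958, 0.23132145]), 'tool_rot': array([[-9.69201788e-01,  2.46267928e-01, -3.27216236e-05],
       [ 2.46267930e-01,  9.69201788e-01, -4.24606936e-05],
       [ 2.12571490e-05, -4.92112667e-05, -9.99999999e-01]]), 'ft_force': array([ 0.10396342,  0.74144625, -0.65110988]), 'wrist_torque': array([-0.01392598, -0.0283413 ,  0.03932764]), 'gripper_force': 0.0, 'grip_width': 0.0855117900384742}
```

View pics/scene0.png

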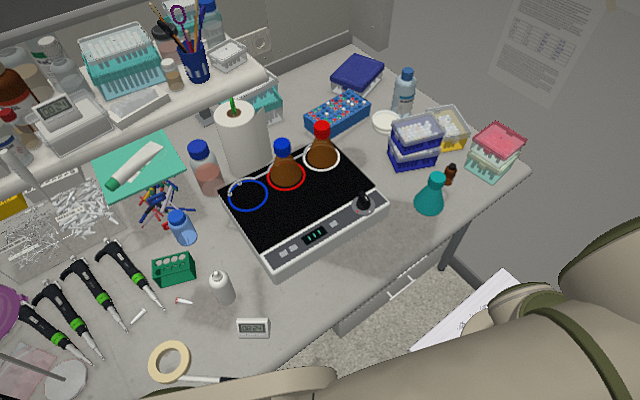

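View pics/top0.png

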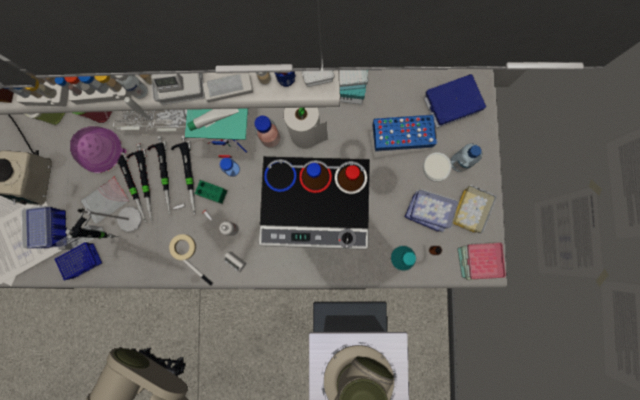

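The scene picture shows the blue cap at (col 283, row 147) in the red (middle) ring and the red cap at (322,130) in the white (right) ring. The blue ring is empty at left (248,194), and the knob is at (362,203).
Things that could be taken for flask_blue: the amber flask with the blue cap (283,165), the turquoise flask (430,195), the wash bottle (182,228) and the blue-capped bottle (200,165). I choose the amber one. For flask_red, the amber flask with the red cap (322,145) is the only candidate.

Run:
```python
from h import *
np.set_printoptions(precision=4,suppress=True)
def hsv(im): return cv2.cvtColor(im["frame"],cv2.COLOR_RGB2HSV)
rays={}
for n,caps in [("scene",[(147,283),(130,322)]),("top",[(169,314),(172,353)])]:
    im=cam(n); H=hsv(im)
    if n=="scene": cv2.imwrite("pics/crop.png",cv2.resize(im["frame"][100:260,190:410,::-1],None,fx=3.5,fy=3.5,interpolation=cv2.INTER_CUBIC))
    for k,(r,c) in zip("br",caps):
        hh=H[...,0].astype(int)
        m=((abs(hh-115)<15) if k=="b" else ((hh<6)|(hh>174)))&(H[...,1]>150)&(H[...,2]>60)
        w=np.zeros_like(m); w[r-13:r+14,c-13:c+14]=1
        nl,lab,st,ce=cv2.connectedComponentsWithStats((m&w).astype(np.uint8))
        i=1+np.argmax(st[1:,4]); p=ce[i][::-1]; rays.setdefault(k,[]).append(ray(im,p)); print(n,k,p,st[i],atz(im,p,.195))
    m=env.regions_of(n,"hotplate"); 
    for g in m:
        if g["pixels"].sum()>5000:
            P=np.array([atz(im,p,.085)[:2] for p in np.argwhere(g["pixels"])],np.float32)
            print(n,"plate",cv2.minAreaRect(P))
    m=env.regions_of(n,"ring_blue")[0]["pixels"]
    P=np.array([atz(im,p,.085)[:2] for p in np.argwhere(m)],np.float32)
    print(n,"blue",cv2.minEnclosingCircle(P), cv2.fitEllipse(cv2.convexHull(P)))
    if n=="top":
        # heights map along behind
        for rc in [(110,303),(125,303),(140,305),(110,285),(110,320),(90,300),(152,352),(180,383)]: print("h",rc,dep(im,rc))
for k,v in rays.items():
    (o1,d1),(o2,d2)=v; s=np.linalg.lstsq(np.c_[d1,-d2],o2-o1,rcond=None)[0]
    print(k,(o1+d1*s[0]+o2+d2*s[1])/2,np.linalg.norm(o1+d1*s[0]-o2-d2*s[1]))
```

```text
scene b [147.1295 281.7122] [274 138  17  20 278] [0.6444 0.1356 0.195 ]
scene r [129.1795 321.4615] [314 118  16  22 273] [0.6359 0.0241 0.195 ]
scene plate ((0.5541497468948364, 0.14215417206287384), (0.3490239381790161, 0.31326228380203247), 87.29379272460938)
scene blue ((0.6548306345939636, 0.24454016983509064), 0.04867980629205704) ((0.6544599533081055, 0.24480953812599182), (0.09314001351594925, 0.09615698456764221), 38.791194915771484)
top b [169.638  313.4847] [307 163  14  15 163] [0.6488 0.1339 0.195 ]
top r [172.173  352.1081] [345 165  16  15 185] [0.6402 0.0221 0.195 ]
top plate ((0.5679590106010437, 0.1370473951101303), (0.3402044177055359, 0.28521212935447693), 87.78804016113281)
top blue ((0.650208592414856, 0.2471843659877777), 0.05050955340266228) ((0.6501513123512268, 0.24782592058181763), (0.08997996151447296, 0.10148603469133377), 1.9967561960220337)
h (110, 303) [0.8243 0.1637 0.2079]
h (125, 303) [0.7795 0.1638 0.2059]
h (140, 305) [0.7639 0.1651 0.1005]
h (110, 285) [0.827  0.2172 0.2025]
h (110, 320) [ 0.898   0.1202 -0.0005]
h (90, 300) [0.8561 0.1668 0.2801]
h (152, 352) [ 0.7487  0.012  -0.0019]
h (180, 383) [ 0.651  -0.091  -0.0013]
b [0.6495 0.1337 0.1898] 0.0012524792583056023
r [0.6408 0.0214 0.19  ] 0.001301901697511907
```

View pics/crop.png

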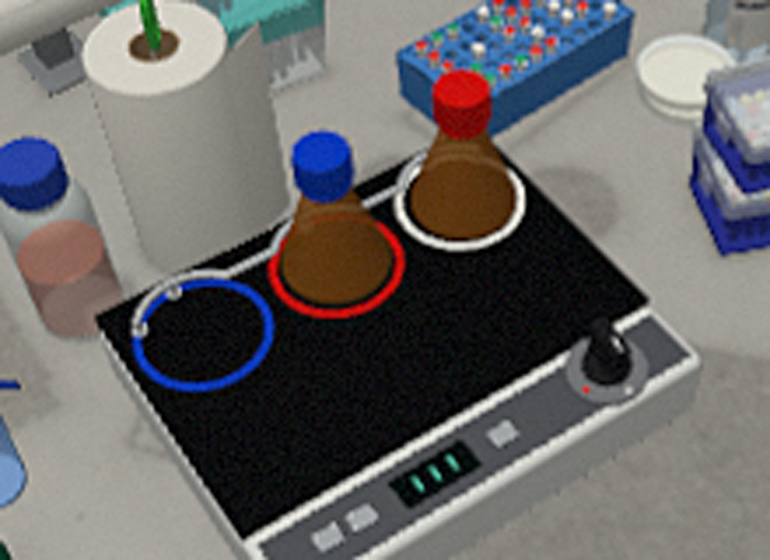

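The crop confirms it: the blue-capped amber flask stands in the red ring in the middle, the red-capped one in the white ring on the right, and the blue ring at left is empty. The knob is at front right with its pointer to the front. I'll move over the plate for a wrist view.

>>> {"fn": "jog_arm", "kwargs": {
  "targets": [
    [-4,-2.5,-2,0,0,-2],
    [-8,-5,-4,0,0,-4],
    [-12,-8,-6,0,0,-6],
    [-16,-10.5,-8,0,0,-8],
    [-20,-13.5,-10,0,0,-10],
    [-23,-15.5,-12,0,0,-10],
    [-26,-17.5,-13,0,0,-10],
    [-28,-18.5,-13,0,0,-10]
  ],
  "hand": 1,
  "newtons": 30
}}

```text
time_s: 2.17
position: [0.3435, 0.3023, 0.3563]
tool_rot: [[-0.997, 0.074, 0.002], [0.074, 0.997, 0.001], [-0.002, 0.001, -1.0]]
ft_force: [0.9, 0.8, 0.1]
grip_width: 0.0853
gripper_force: 0.0
```

>>> {"fn": "jog_arm", "kwargs": {
  "targets": [
    [-3,-2.5,0,0,0,0],
    [-6,-5,0,0,0,0],
    [-9,-7.5,0,0,0,0],
    [-12,-10,0,0,0,0],
    [-15,-12.5,0,0,0,0],
    [-18,-14.5,0,0,0,0],
    [-20,-16,0,0,0,0],
    [-20,-16,0,0,0,0]
  ]
}}

```text
time_s: 2.83
position: [0.5333, 0.1261, 0.353]
tool_rot: [[-0.997, 0.079, -0.002], [0.079, 0.997, -0.001], [0.001, -0.001, -1.0]]
ft_force: [-0.4, 0.2, -0.6]
grip_width: 0.0855
gripper_force: 0.0
```

Run:
```python
from h import *
np.set_printoptions(precision=4,suppress=True)
im=cam("wrist"); save(im,"w0.png"); T=np.array(im["cam_to_world"]); print(T); print(env.observe()["position"])
for t in ["ring_red","ring_blue","ring_white","flask_blue","flask_red","heat_grip"]:
    for r in env.regions_of("wrist",t)[:2]:
        print(t,round(r["score"],2),np.round(r["point"]),r["pixels"].sum(),dep(im,r["point"]))
```

```text
[[ 0.0795  0.949   0.305   0.4545]
 [ 0.9968 -0.0755 -0.025   0.1328]
 [-0.0007  0.306  -0.952   0.4958]
 [ 0.      0.      0.      1.    ]]
[0.5317 0.1278 0.3534]
ring_red 0.68 [214. 326.] 974 [0.6086 0.1274 0.0857]
ring_blue 0.78 [237. 412.] 3403 [0.6524 0.2455 0.0852]
ring_white 0.57 [233. 277.] 699 [0.6265 0.0598 0.0967]
flask_blue 0.79 [ 66. 107.] 4439 [ 0.3957 -0.1309  0.0705]
flask_blue 0.57 [252. 338.] 3978 [0.6299 0.1384 0.1565]
flask_red 0.85 [248. 248.] 3546 [0.6203 0.0326 0.1492]
heat_grip 0.72 [102. 241.] 761 [0.4537 0.0436 0.1226]
```

View pics/w0.png

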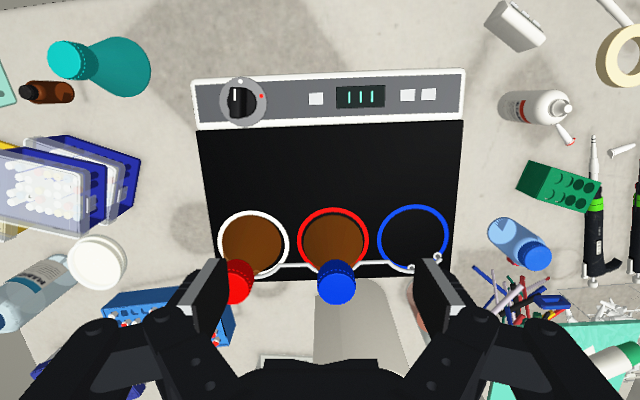

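The wrist picture (upside down) shows the rings: white at (253,243), red at (333,240) and blue at (412,237). The red cap is at (237,283), the blue cap at (337,283) and the knob at (241,100). Next, precise fits.

```bash
cat >> h.py <<'E'
from scipy.optimize import least_squares
def colmask(im,k):
    H=cv2.cvtColor(im["frame"],cv2.COLOR_RGB2HSV); h=H[...,0].astype(int)
    if k=="b": return (abs(h-115)<14)&(H[...,1]>150)&(H[...,2]>60)
    if k=="r": return ((h<6)|(h>174))&(H[...,1]>170)&(H[...,2]>60)
    return (H[...,1]<50)&(H[...,2]>170)
def grid(im,z):
    f=f_(im); r,c=np.mgrid[0:400,0:640]; T=np.array(im["cam_to_world"])
    K=np.array([[f,0,im["cx"]],[0,f,im["cy"]],[0,0,1]])
    u=cv2.undistortPoints(np.stack([c,r],-1).reshape(-1,1,2).astype(float),K,np.array([im["k1"],0,0,0])).reshape(400,640,2)
    d=np.dstack([u,np.ones((400,640))])
    w=d@T[:3,:3].T
    if z is None: return T[:3,3]+d*1.0@T[:3,:3].T*im["depth"][...,None]
    return T[:3,3]+w*((z-T[2,3])/w[...,2])[...,None]
def ringfit(im,k,guess):
    G=grid(im,.085)[...,:2]; R=np.hypot(*(G-guess).transpose(2,0,1)); D=grid(im,None)[...,2]
    m=colmask(im,k)&(abs(R-.0475)<.012)&(abs(D-.085)<.006)
    P=G[m]; s=least_squares(lambda c:np.hypot(*(P-c).T)-.0475,guess,loss="soft_l1",f_scale=.002); return s.x,m.sum(),np.abs(s.fun).mean()
def capfit(im,k,guess):
    D=grid(im,None); m=colmask(im,k)&(np.hypot(D[...,0]-guess[0],D[...,1]-guess[1])<.035)&(D[...,2]>.15)
    z=np.percentile(D[m][:,2],90); t=m&(abs(D[...,2]-z)<.003)
    P=D[t][:,:2].astype(np.float32); return cv2.minEnclosingCircle(P),z,t.sum()
E
python3 - <<'E'
from h import *
np.set_printoptions(precision=4,suppress=True)
for n in ["wrist","top"]:
    im=cam(n)
    g={}
    for k,p in [("b",(.655,.246)),("r",(.65,.134)),("w",(.641,.022))]:
        g[k]=ringfit(im,k,np.array(p)); print(n,"ring",k,g[k])
    for k,p in [("b",(.65,.134)),("r",(.641,.0214))]: print(n,"cap",k,capfit(im,k,np.array(p)))
    D=grid(im,None)
    m=(D[...,2]>.108)&(D[...,2]<.135)&(np.hypot(D[...,0]-.445,D[...,1]-.043)<.03)
    print("knob",m.sum(),cv2.minAreaRect(D[m][:,:2].astype(np.float32)),D[m][:,2].max())
E
```

```text
wrist ring b (array([0.6538, 0.2459]), np.int64(772), np.float64(0.0018333113762682386))
wrist ring r (array([0.6496, 0.1337]), np.int64(749), np.float64(0.0018151562003952462))
wrist ring w (array([0.6448, 0.0213]), np.int64(584), np.float64(0.0014853424811687402))
wrist cap b (((0.6480987668037415, 0.13379740715026855), 0.02039145492017269), np.float64(0.20569615722984447), np.int64(947))
wrist cap r (((0.6389245986938477, 0.02517089433968067), 0.019059613347053528), np.float64(0.20557004122668185), np.int64(375))
knob 447 ((0.45426833629608154, 0.037267666310071945), (0.013913396745920181, 0.03431304916739464), 81.18741607666016) 0.1265059059398217
top ring b (array([0.6518, 0.2468]), np.int64(42), np.float64(0.0023622760746848065))
top ring r (array([0.65 , 0.134]), np.int64(0), np.float64(nan))
top ring w (array([0.6462, 0.0226]), np.int64(18), np.float64(0.0007984629323872825))
top cap b (((0.6638203263282776, 0.13605830073356628), 0.004630128387361765), np.float64(0.20996603761613009), np.int64(3))
top cap r (((0.6391252279281616, 0.0222382303327322), 0.01895308308303356), np.float64(0.20724640964954535), np.int64(78))
knob 50 ((0.45288246870040894, 0.03678428381681442), (0.013674258254468441, 0.03142523020505905), 80.67415618896484) 0.12882798509011728h.py:34: RuntimeWarning: Mean of empty slice.
  P=G[m]; s=least_squares(lambda c:np.hypot(*(P-c).T)-.0475,guess,loss="soft_l1",f_scale=.002); return s.x,m.sum(),np.abs(s.fun).mean()
  ret = ret.dtype.type(ret / rcount)
```

>>> {"fn": "jog_arm", "kwargs": {
  "targets": [
    [-3,0.4,2,0,0,-1],
    [-6,0.8,4,0,0,-2.2],
    [-9,1.2,6,0,0,-2.2],
    [-11.6,1.5,8,0,0,-2.2],
    [-11.6,1.5,8,0,0,-2.2],
    [-11.6,1.5,8,0,0,-2.2]
  ]
}}

```text
time_s: 3.78
position: [0.6474, 0.136, 0.2724]
tool_rot: [[-0.999, 0.036, -0.004], [0.036, 0.999, -0.0], [0.004, -0.0, -1.0]]
ft_force: [-1.3, 0.1, 1.0]
grip_width: 0.0856
gripper_force: 0.0
```

Run:
```python
from h import *
o=env.observe(); print(o["position"],o["tool_rot"])
d=np.array([.6481,.1337,.172])-o["position"]; print(o["tool_rot"].T@d*100)
```

```text
[0.64739677 0.13595431 0.27243067] [[-9.99360911e-01  3.55641025e-02 -3.60046221e-03]
 [ 3.55648222e-02  9.99367362e-01 -1.36058761e-04]
 [ 3.59334562e-03 -2.64021606e-04 -9.99993509e-01]]
[-0.11438372 -0.22013576 10.04277919]
```

>>> {"fn": "jog_arm", "kwargs": {
  "targets": [
    [-0.1,-0.2,3,0,0,0],
    [-0.1,-0.2,6,0,0,0],
    [-0.1,-0.2,9,0,0,0],
    [-0.1,-0.2,10,0,0,0],
    [-0.1,-0.2,10,0,0,0]
  ]
}}

```text
time_s: 4.2
position: [0.6469, 0.1339, 0.1738]
tool_rot: [[-0.999, 0.036, -0.003], [0.036, 0.999, -0.0], [0.003, -0.0, -1.0]]
ft_force: [-0.7, 0.5, 0.3]
grip_width: 0.0856
gripper_force: 0.0
```

>>> {"fn": "jog_arm", "kwargs": {
  "targets": [
    [0,0,0,0,0,0],
    [0,0,0,0,0,0],
    [0,0,0,0,0,0],
    [0,0,0,0,0,0],
    [0,0,0,0,0,0],
    [0,0,0,0,0,0]
  ],
  "hand": 0.35,
  "newtons": 25
}}

```text
time_s: 4.7
position: [0.6486, 0.1337, 0.1762]
tool_rot: [[-0.999, 0.036, 0.003], [0.036, 0.999, 0.0], [-0.003, 0.0, -1.0]]
ft_force: [-0.9, -0.7, 7.1]
grip_width: 0.0393
gripper_force: 24.8
```

>>> {"fn": "jog_arm", "kwargs": {
  "targets": [
    [0.5,0,-0.1,0,0,0],
    [1.5,0,-0.1,0,0,0],
    [3,0,-0.1,0,0,0],
    [4.7,0,-0.1,0,0,0],
    [6.5,0,-0.1,0,0,0],
    [8.2,0,-0.1,0,0,0],
    [9.5,0,-0.1,0,0,0],
    [10,0,-0.1,0,0,0]
  ]
}}

```text
time_s: 5.37
position: [0.5469, 0.1376, 0.1763]
tool_rot: [[-0.999, 0.036, 0.001], [0.036, 0.999, 0.0], [-0.001, 0.0, -1.0]]
ft_force: [1.7, 0.6, 2.2]
grip_width: 0.0392
gripper_force: 25.7
```

>>> {"fn": "jog_arm", "kwargs": {
  "targets": [
    [0,0.7,0,0,0,0],
    [0,2,0,0,0,0],
    [0,3.8,0,0,0,0],
    [0,5.8,0,0,0,0],
    [0,7.8,0,0,0,0],
    [0,9.6,0,0,0,0],
    [0,10.8,0,0,0,0],
    [0,11.2,0,0,0,0]
  ]
}}

```text
time_s: 6.03
position: [0.5532, 0.2522, 0.1762]
tool_rot: [[-0.999, 0.034, 0.003], [0.034, 0.999, 0.001], [-0.003, 0.001, -1.0]]
ft_force: [0.4, -2.4, 8.2]
grip_width: 0.0395
gripper_force: 26.3
```

Run:
```python
from h import *
o=env.observe(); print(o["position"],o["tool_rot"],o["ft_force"],o["time_s"])
R=o["tool_rot"]
print(R.T@(np.array([.6538,.2459,.1757])-o["position"])*100)
im=cam("wrist"); print(capfit(im,"b",o["position"][:2])); print(ringfit(im,"b",np.array([.6538,.2459])),ringfit(im,"r",np.array([.6496,.1337])))
```

```text
[0.55321696 0.25216564 0.17624009] [[-9.99420776e-01  3.39299789e-02  2.62103798e-03]
 [ 3.39322616e-02  9.99423789e-01  8.31424611e-04]
 [-2.59131749e-03  9.19880776e-04 -9.99996219e-01]] [ 0.3718971  -2.42351236  8.20582371] 6.0333
[-10.07359918  -0.28497481   0.07985139]
(((0.5531186461448669, 0.25350868701934814), 0.021255144849419594), np.float64(0.20563078216704217), np.int64(6086))
(array([0.65407024, 0.24520918]), np.int64(590), np.float64(0.0017305378276585165)) (array([0.64938973, 0.1332505 ]), np.int64(1193), np.float64(0.0017649560615035456))
```

>>> {"fn": "jog_arm", "kwargs": {
  "targets": [
    [-0.5,-0.2,0,0,0,0],
    [-1.7,-0.3,0,0,0,0],
    [-3.4,-0.3,0,0,0,0],
    [-5.2,-0.3,0,0,0,0],
    [-7,-0.3,0,0,0,0],
    [-8.6,-0.3,0,0,0,0],
    [-9.6,-0.3,0,0,0,0],
    [-10.1,-0.3,0,0,0,0]
  ]
}}

```text
time_s: 6.75
position: [0.6546, 0.244, 0.1766]
tool_rot: [[-0.999, 0.036, 0.002], [0.036, 0.999, 0.001], [-0.002, 0.001, -1.0]]
ft_force: [-9.5, 0.2, 17.4]
grip_width: 0.0389
gripper_force: 27.2
```

>>> {"fn": "jog_arm", "kwargs": {
  "targets": [
    [0,0,0,0,0,0],
    [0,0,0,0,0,0],
    [0,0,0,0,0,0]
  ]
}}

```text
time_s: 7.0
position: [0.6536, 0.2441, 0.1763]
tool_rot: [[-0.999, 0.035, 0.001], [0.035, 0.999, 0.001], [-0.001, 0.001, -1.0]]
ft_force: [-2.6, 0.5, 7.7]
grip_width: 0.0394
gripper_force: 26.4
```

Run:
```python
from h import *
o=env.observe(); print(o["position"],o["ft_force"],o["time_s"])
print(o["tool_rot"].T@(np.array([.6539,.2456,.1757])-o["position"])*100)
im=cam("wrist"); print(capfit(im,"b",o["position"][:2])); print(ringfit(im,"b",np.array([.6538,.2459])))
```

```text
[0.65362757 0.24412212 0.17628485] [-2.58907905  0.47632255  7.66487109] 7.0
[-0.02192505  0.14861621  0.05862093]
(((0.6529635190963745, 0.244716078042984), 0.020301900804042816), np.float64(0.20571696933956285), np.int64(6058))
(array([0.65372136, 0.24554958]), np.int64(2350), np.float64(0.0016648918795911375))
```

>>> {"fn": "jog_arm", "kwargs": {
  "targets": [
    [0,0.1,0,0,0,0],
    [0,0.1,0,0,0,0],
    [0,0.1,0,0,0,0]
  ]
}}

```text
time_s: 7.3
position: [0.6536, 0.2449, 0.1764]
tool_rot: [[-0.999, 0.035, 0.001], [0.035, 0.999, 0.0], [-0.001, 0.0, -1.0]]
ft_force: [-1.8, -0.5, 7.9]
grip_width: 0.0393
gripper_force: 26.4
```

>>> {"fn": "jog_arm", "kwargs": {
  "targets": [
    [0,0,0,0,0,0],
    [0,0,0,0,0,0],
    [0,0,0,0,0,0],
    [0,0,0,0,0,0],
    [0,0,-2,0,0,0],
    [0,0,-5,0,0,0],
    [0,0,-8.5,0,0,0],
    [0,0,-10,0,0,0]
  ],
  "hand": 1
}}

```text
time_s: 7.97
position: [0.6537, 0.2439, 0.2802]
tool_rot: [[-0.999, 0.036, 0.006], [0.036, 0.999, 0.001], [-0.006, 0.001, -1.0]]
ft_force: [0.1, -0.9, 1.7]
grip_width: 0.0852
gripper_force: 0.0
```

Run:
```python
from h import *
o=env.observe(); print(o["position"],o["tool_rot"],o["ft_force"],o["time_s"])
im=cam("wrist"); save(im,"w1.png"); print(capfit(im,"b",np.array([.6536,.2445])),capfit(im,"r",np.array([.639,.0235]))); print(ringfit(im,"b",np.array([.6538,.2459])),ringfit(im,"r",np.array([.6496,.1337])))
```

```text
[0.65366892 0.24394735 0.28018425] [[-0.99934199  0.03579193  0.00587505]
 [ 0.03579933  0.99935833  0.0011599 ]
 [-0.00582977  0.00136946 -0.99998207]] [ 0.098483   -0.90310354  1.67256124] 7.9667
(((0.6520805954933167, 0.24499697983264923), 0.01987987942993641), np.float64(0.20570588753927305), np.int64(2193)) (((0.6391968727111816, 0.02278400957584381), 0.020330078899860382), np.float64(0.20559565924076556), np.int64(1912))
(array([0.65367972, 0.24576151]), np.int64(1282), np.float64(0.0017818680638096223)) (array([0.64893695, 0.13366138]), np.int64(1443), np.float64(0.0017874588175123443))
```

View pics/w1.png

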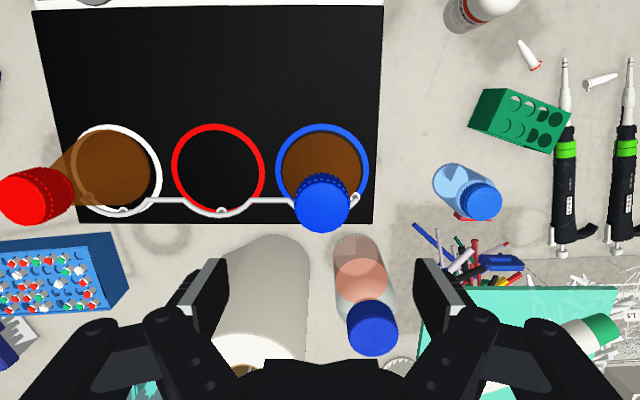

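The wrist picture shows the blue-capped flask standing inside the blue ring (322,170), about 2 mm off centre. The red ring at (218,168) is free. Next, the red-capped flask.

>>> {"fn": "jog_arm", "kwargs": {
  "targets": [
    [0.2,-3,0,0,0,0],
    [0.2,-6.5,0,0,0,0],
    [0.4,-10,0,0,0,0],
    [0.6,-13.5,0,0,0,0],
    [0.6,-17,0,0,0,0],
    [0.6,-20,0,0,0,0],
    [0.6,-22.2,0,0,0,0],
    [0.6,-22.2,0,0,0,0]
  ]
}}

```text
time_s: 8.68
position: [0.6391, 0.0179, 0.2749]
tool_rot: [[-0.999, 0.041, -0.001], [0.041, 0.999, -0.001], [0.001, -0.001, -1.0]]
ft_force: [0.4, 0.3, -0.4]
grip_width: 0.0852
gripper_force: 0.0
```

Run:
```python
from h import *
o=env.observe(); print(o["position"],o["tool_rot"],o["time_s"])
im=cam("wrist"); c=capfit(im,"r",np.array([.639,.0228])); print(c)
print(o["tool_rot"].T@(np.array([.6395,.0222,.174])-o["position"])*100)
```

```text
[0.63913087 0.01790294 0.27490635] [[-9.99178098e-01  4.05253479e-02 -9.07829012e-04]
 [ 4.05260922e-02  9.99178146e-01 -8.17019921e-04]
 [ 8.73972893e-04 -8.53139173e-04 -9.99999254e-01]] 8.6833
(((0.6390024423599243, 0.021817894652485847), 0.01995239220559597), np.float64(0.2056983262844606), np.int64(2276))
[-0.02828719  0.43945785 10.09024267]
```

>>> {"fn": "jog_arm", "kwargs": {
  "targets": [
    [0,0.4,2,0,0,0],
    [0,0.4,5,0,0,0],
    [0,0.4,8,0,0,0],
    [0,0.4,10,0,0,0],
    [0,0.4,10,0,0,0]
  ]
}}

```text
time_s: 9.15
position: [0.6374, 0.0275, 0.1706]
tool_rot: [[-0.999, 0.035, -0.009], [0.035, 0.999, 0.002], [0.009, 0.001, -1.0]]
ft_force: [-0.2, -0.3, -0.1]
grip_width: 0.0854
gripper_force: 0.0
```

>>> {"fn": "jog_arm", "kwargs": {
  "targets": [
    [0,0,0,0,0,0],
    [0,0,0,0,0,0],
    [0,0,0,0,0,0],
    [0,0,0,0,0,0],
    [0,0,0,0,0,0],
    [0,0,0,0,0,0]
  ],
  "hand": 0.35,
  "newtons": 25
}}

```text
time_s: 9.65
position: [0.6399, 0.026, 0.1772]
tool_rot: [[-0.999, 0.036, 0.003], [0.036, 0.999, -0.0], [-0.003, -0.0, -1.0]]
ft_force: [-1.0, 1.6, 5.6]
grip_width: 0.0391
gripper_force: 26.1
```

>>> {"fn": "jog_arm", "kwargs": {
  "targets": [
    [0.5,0,-0.1,0,0,0],
    [1.5,0,-0.1,0,0,0],
    [3,0,-0.1,0,0,0],
    [4.7,0,-0.1,0,0,0],
    [6.5,0,-0.1,0,0,0],
    [8.2,0,-0.1,0,0,0],
    [9.2,0,-0.1,0,0,0],
    [9.5,0,-0.1,0,0,0]
  ]
}}

```text
time_s: 10.32
position: [0.5431, 0.0295, 0.1773]
tool_rot: [[-0.999, 0.036, 0.001], [0.036, 0.999, -0.0], [-0.001, -0.0, -1.0]]
ft_force: [1.7, -0.4, 0.7]
grip_width: 0.0394
gripper_force: 25.9
```

>>> {"fn": "jog_arm", "kwargs": {
  "targets": [
    [0,0.7,0,0,0,0],
    [0,2,0,0,0,0],
    [0,3.8,0,0,0,0],
    [0,5.8,0,0,0,0],
    [0,7.8,0,0,0,0],
    [0,9.6,0,0,0,0],
    [0,10.8,0,0,0,0],
    [0,11,0,0,0,0]
  ]
}}

```text
time_s: 10.98
position: [0.549, 0.1422, 0.1771]
tool_rot: [[-0.999, 0.033, 0.002], [0.033, 0.999, 0.0], [-0.002, 0.0, -1.0]]
ft_force: [-0.4, -0.8, 7.9]
grip_width: 0.0393
gripper_force: 26.5
```

Run:
```python
from h import *
o=env.observe(); print(o["position"],o["ft_force"],o["time_s"])
im=cam("wrist"); print(capfit(im,"r",o["position"][:2]));print(capfit(im,"b",np.array([.652,.245])))
print(o["tool_rot"].T@(np.array([.6495,.1336,.1757])-o["position"])*100)
```

```text
[0.54904151 0.14224877 0.17714762] [-0.40968319 -0.78672941  7.92079574] 10.9833
(((0.5490556359291077, 0.1436425745487213), 0.02125358022749424), np.float64(0.20563606603332035), np.int64(6045))Traceback (most recent call last):
  File "<stdin>", line 3, in <module>
  File "h.py", line 37, in capfit
    z=np.percentile(D[m][:,2],90); t=m&(abs(D[...,2]-z)<.003)
    return _quantile_unchecked(
        a, q, axis, out, overwrite_input, method, keepdims, weights)
    return _ureduce(a,
                    func=_quantile_ureduce_func,
    ...<5 lines>...
                    overwrite_input=overwrite_input,
                    method=method)
    r = func(a, **kwargs)
    result = _quantile(arr,
                       quantiles=q,
    ...<2 lines>...
                       out=out,
                       weights=wgt)
    slices_having_nans = np.isnan(arr[-1, ...])
                                  ~~~^^^^^^^^^
IndexError: index -1 is out of bounds for axis 0 with size 0
```

>>> {"fn": "jog_arm", "kwargs": {
  "targets": [
    [-0.5,-0.3,0,0,0,0],
    [-1.7,-0.5,0,0,0,0],
    [-3.4,-0.5,0,0,0,0],
    [-5.2,-0.5,0,0,0,0],
    [-7,-0.5,0,0,0,0],
    [-8.6,-0.5,0,0,0,0],
    [-9.6,-0.5,0,0,0,0],
    [-10.1,-0.5,0,0,0,0]
  ]
}}

```text
time_s: 11.7
position: [0.6505, 0.1321, 0.1775]
tool_rot: [[-0.999, 0.035, 0.002], [0.035, 0.999, 0.0], [-0.002, 0.0, -1.0]]
ft_force: [-7.1, 0.6, 14.1]
grip_width: 0.0393
gripper_force: 27.1
```

>>> {"fn": "jog_arm", "kwargs": {
  "targets": [
    [0,0,0,0,0,0],
    [0,0,0,0,0,0],
    [0,0,0,0,0,0]
  ]
}}

```text
time_s: 11.95
position: [0.6494, 0.1323, 0.1772]
tool_rot: [[-0.999, 0.035, 0.001], [0.035, 0.999, 0.0], [-0.001, 0.0, -1.0]]
ft_force: [-2.7, 0.9, 7.1]
grip_width: 0.0392
gripper_force: 26.6
```

Run:
```python
from h import *
o=env.observe(); print(o["position"],o["ft_force"],o["time_s"])
print(o["tool_rot"].T@(np.array([.6495,.1336,.1757])-o["position"])*100)
im=cam("wrist"); print(capfit(im,"r",o["position"][:2])); print(ringfit(im,"r",np.array([.6495,.1336])))
```

```text
[0.64935177 0.132253   0.17716564] [-2.66461126  0.93227386  7.09688686] 11.95
[-0.01000643  0.13507428  0.14662755]
(((0.6484506130218506, 0.1324966996908188), 0.02041049860417843), np.float64(0.20564356778677045), np.int64(6008))
(array([0.64939808, 0.13363301]), np.int64(2421), np.float64(0.0016529318687550426))
```

>>> {"fn": "jog_arm", "kwargs": {
  "targets": [
    [0,0.1,0,0,0,0],
    [0,0.1,0,0,0,0],
    [0,0.1,0,0,0,0]
  ]
}}

```text
time_s: 12.25
position: [0.6493, 0.1331, 0.1772]
tool_rot: [[-0.999, 0.035, 0.0], [0.035, 0.999, 0.0], [-0.0, 0.0, -1.0]]
ft_force: [-3.6, -0.6, 7.5]
grip_width: 0.0389
gripper_force: 26.6
```

>>> {"fn": "jog_arm", "kwargs": {
  "targets": [
    [0,0,0,0,0,0],
    [0,0,0,0,0,0],
    [0,0,0,0,0,0],
    [0,0,0,0,0,0],
    [0,0,-2,0,0,0],
    [0,0,-5,0,0,0],
    [0,0,-8.5,0,0,0],
    [0,0,-10,0,0,0]
  ],
  "hand": 1
}}

```text
time_s: 12.92
position: [0.6498, 0.1319, 0.2811]
tool_rot: [[-0.999, 0.036, 0.006], [0.036, 0.999, 0.0], [-0.006, 0.001, -1.0]]
ft_force: [0.1, 0.4, 1.1]
grip_width: 0.0853
gripper_force: 0.0
```

>>> {"fn": "jog_arm", "kwargs": {
  "targets": [
    [3,-1,0,0,0,0],
    [6,-2,0,0,0,0],
    [9,-4,0,0,0,0],
    [12,-6,0,0,0,0],
    [15,-8,0,0,0,0],
    [18,-10,0,0,0,0],
    [19,-10.5,0,0,0,0],
    [19,-10.5,0,0,0,0]
  ]
}}

```text
time_s: 13.58
position: [0.4539, 0.0329, 0.2771]
tool_rot: [[-0.999, 0.038, 0.001], [0.038, 0.999, -0.0], [-0.001, -0.0, -1.0]]
ft_force: [0.5, 0.1, 0.5]
grip_width: 0.0854
gripper_force: 0.0
```

Run:
```python
from h import *
o=env.observe(); print(o["position"],o["tool_rot"],o["ft_force"],o["time_s"],o["q"])
im=cam("wrist"); save(im,"w2.png")
for k,r in [("b",(.6525,.245)),("r",(.649,.133))]:
    try: print(capfit(im,k,np.array(r)))
    except Exception as e: print(k,"none")
D=grid(im,None)
m=(D[...,2]>.108)&(D[...,2]<.135)&(np.hypot(D[...,0]-.4543,D[...,1]-.0373)<.03)
print("knob",m.sum(),cv2.minAreaRect(D[m][:,:2].astype(np.float32)),D[m][:,2].max())
```

```text
[0.45388022 0.03294592 0.27712007] [[-9.99287458e-01  3.77382383e-02  6.34308314e-04]
 [ 3.77381670e-02  9.99287654e-01 -1.23925674e-04]
 [-6.38533204e-04 -9.98997384e-05 -9.99999791e-01]] [0.548152   0.07196511 0.54638809] 13.5833 [-1.08115028e+01  1.02467811e+01  8.32182140e+01 -1.57475445e-04
  8.64979750e+01 -9.86487397e+01]
b none
r none
knob 540 ((0.453339546918869, 0.03598377853631973), (0.013984647579491138, 0.034138038754463196), 80.4798355102539) 0.1266765309069462
```

View pics/w2.png

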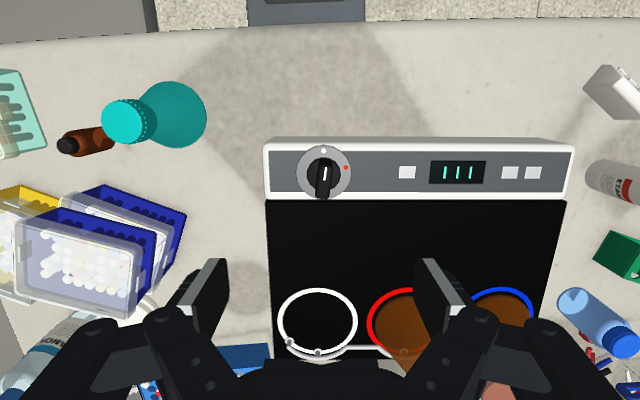

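The picture shows the knob at (324,172), with both flasks in the red and blue rings and the white ring empty. First I'll check the flasks from the scene camera while descending on the knob.

>>> {"fn": "jog_arm", "kwargs": {
  "targets": [
    [0,0.4,3,0,0,4],
    [0,0.4,6,0,0,7.3],
    [0,0.4,9,0,0,7.3],
    [0,0.4,12,0,0,7.3],
    [0,0.4,15,0,0,7.3],
    [0,0.4,15,0,0,7.3]
  ]
}}

```text
time_s: 14.13
position: [0.4543, 0.0385, 0.1218]
tool_rot: [[-0.987, 0.162, -0.009], [0.162, 0.987, 0.002], [0.009, 0.0, -1.0]]
ft_force: [-0.4, 0.2, -0.9]
grip_width: 0.0851
gripper_force: 0.0
```

Run:
```python
from h import *
o=env.observe(); print(o["position"],o["tool_rot"],o["ft_force"],o["time_s"])
print(o["tool_rot"].T@(np.array([.4536,.0365,.100])-o["position"])*100)
im=cam("scene")
for k,r in [("b",(.6525,.245)),("r",(.649,.133))]:
    D=grid(im,None); m=colmask(im,k)&(np.hypot(D[...,0]-r[0],D[...,1]-r[1])<.035)&(D[...,2]>.15)
    print(k,m.sum(),atz(im,np.argwhere(m).mean(0),.1898)[:2], D[m][:,2].max())
```

```text
[0.45429581 0.03850683 0.12184698] [[-9.86744606e-01  1.62028430e-01 -9.04826188e-03]
 [ 1.62018426e-01  9.86786031e-01  1.83279813e-03]
 [ 9.22566383e-03  3.42518520e-04 -9.99957384e-01]] [-0.4016461   0.21635679 -0.85920706] 14.1333
[ 0.01598878 -0.21005378  2.18486681]
b 302 [0.65362165 0.24476989] 0.2080961371676031
r 282 [0.64873125 0.13326295] 0.20849379650707844
```

Both flasks stand within about 2 mm of their ring centres. On to gripping the knob.

>>> {"fn": "jog_arm", "kwargs": {
  "targets": [
    [0,-0.2,1.2,0,0,0],
    [0,-0.2,2.1,0,0,0],
    [0,-0.2,2.1,0,0,0]
  ]
}}

```text
time_s: 14.43
position: [0.4562, 0.0358, 0.1059]
tool_rot: [[-0.987, 0.162, 0.0], [0.162, 0.987, 0.0], [-0.0, 0.0, -1.0]]
ft_force: [0.4, -0.4, 1.0]
grip_width: 0.0857
gripper_force: 0.0
```

>>> {"fn": "jog_arm", "kwargs": {
  "targets": [
    [0,0,0,0,0,0],
    [0,0,0,0,0,0],
    [0,0,0,0,0,0],
    [0,0,0,0,0,0],
    [0,0,0,0,0,0],
    [0,0,0,0,0,0],
    [0,0,0,0,0,0],
    [0,0,0,0,0,0]
  ],
  "hand": 0.05,
  "newtons": 35
}}

```text
time_s: 15.1
position: [0.4554, 0.0356, 0.1059]
tool_rot: [[-0.987, 0.163, 0.001], [0.163, 0.987, -0.0], [-0.001, -0.0, -1.0]]
ft_force: [-1.4, 0.1, 6.3]
grip_width: 0.0132
gripper_force: 38.7
```

>>> {"fn": "jog_arm", "kwargs": {
  "targets": [
    [0,0,0,0,0,5],
    [0,0,0,0,0,11],
    [0,0,0,0,0,17],
    [0,0,0,0,0,23],
    [0,0,0,0,0,29],
    [0,0,0,0,0,35],
    [0,0,0,0,0,40],
    [0,0,0,0,0,40]
  ]
}}

```text
time_s: 15.77
position: [0.4551, 0.0351, 0.1059]
tool_rot: [[-0.648, 0.762, -0.0], [0.762, 0.648, -0.001], [-0.001, -0.001, -1.0]]
ft_force: [-3.0, -3.8, 6.2]
grip_width: 0.0133
gripper_force: 39.0
```

>>> {"fn": "jog_arm", "kwargs": {
  "targets": [
    [0,0,0,0,0,5],
    [0,0,0,0,0,10],
    [0,0,0,0,0,15],
    [0,0,0,0,0,20],
    [0,0,0,0,0,25],
    [0,0,0,0,0,28],
    [0,0,0,0,0,30],
    [0,0,0,0,0,30]
  ]
}}

```text
time_s: 16.43
position: [0.4548, 0.0349, 0.1059]
tool_rot: [[-0.186, 0.983, -0.001], [0.983, 0.186, -0.002], [-0.002, -0.001, -1.0]]
ft_force: [-4.7, -4.5, 7.9]
grip_width: 0.0128
gripper_force: 48.9
```

Run:
```python
from rig import env
o=env.observe(); print(o["position"],o["ft_force"],o["wrist_torque"],o["time_s"],o["q"][5])
```

```text
[0.45476662 0.03491202 0.10589592] [-4.73113599 -4.51622336  7.85781938] [-0.69419344  0.73032792  1.14926751] 16.4333 -21.08643583590088
```

>>> {"fn": "jog_arm", "kwargs": {
  "targets": [
    [0,0,0,0,0,0],
    [0,0,0,0,0,0],
    [0,0,0,0,0,0],
    [0,0,0,0,0,0],
    [0,0,-2,0,0,0],
    [0,0,-5,0,0,0],
    [0,0,-8.5,0,0,0],
    [0,0,-12,0,0,0]
  ],
  "hand": 1
}}

```text
time_s: 17.1
position: [0.4548, 0.0358, 0.2267]
tool_rot: [[-0.185, 0.983, -0.001], [0.983, 0.185, 0.0], [0.001, -0.001, -1.0]]
ft_force: [0.8, -1.0, -0.2]
grip_width: 0.0854
gripper_force: 0.0
```

>>> {"fn": "jog_arm", "kwargs": {
  "targets": [
    [0,0,-3,0,0,0],
    [0,0,-6,0,0,0],
    [0,0,-6,0,0,0]
  ]
}}

```text
time_s: 17.35
position: [0.4569, 0.0355, 0.2908]
tool_rot: [[-0.185, 0.983, 0.01], [0.983, 0.185, -0.002], [-0.003, 0.009, -1.0]]
ft_force: [-0.3, 0.1, -0.1]
grip_width: 0.0852
gripper_force: 0.0
```

Run:
```python
from h import *
o=env.observe(); print(o["position"],o["ft_force"],o["time_s"])
im=cam("wrist"); D=grid(im,None)
m=(D[...,2]>.108)&(D[...,2]<.135)&(np.hypot(D[...,0]-.4543,D[...,1]-.0373)<.03)
print("knob",m.sum(),cv2.minAreaRect(D[m][:,:2].astype(np.float32)))
im=cam("scene"); save(im,"s1.png")
for k,r in [("b",(.6525,.245)),("r",(.649,.133))]:
    D=grid(im,None); m=colmask(im,k)&(np.hypot(D[...,0]-r[0],D[...,1]-r[1])<.035)&(D[...,2]>.15)
    print(k,m.sum(),m.any() and atz(im,np.argwhere(m).mean(0),.1898)[:2])
```

```text
[0.45686152 0.03545968 0.29078634] [-0.32382382  0.06139527 -0.07305441] 17.35
knob 487 ((0.45366421341896057, 0.0367988646030426), (0.01392291858792305, 0.033713825047016144), 13.274163246154785)
b 302 [0.65363009 0.24474773]
r 280 [0.64884184 0.13310345]
```

View pics/s1.png

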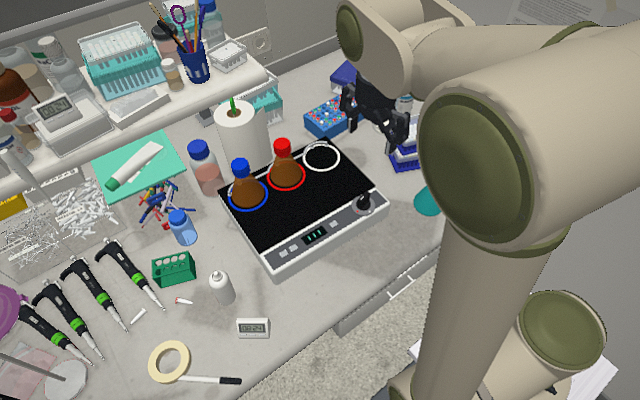

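The picture shows the blue flask in the blue ring (248,185) and the red flask in the red ring (286,165). The bystanders are unmoved and the gripper is clear. The knob bar measures about 1.30 rad, which is its stop.

```bash
python3 -c "
from rig import env
print(env.close_job())"
```

```text
the job is handed in; nothing more can be done
None
```

The job is handed in, with no verdict returned: my last measurements put each flask about 1–2 mm from the centre of its own ring, the heat knob at about 1.30 rad (its clockwise stop), and the arm clear of everything at about 17 s.

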